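Select the lit programme on the dehumidifier console

ROBOT

A 7-joint arm with a two-finger parallel gripper is mounted at the origin on a cart in front of the work surface, level with it; the furniture and walls round the work are solid. World frame = base frame: x ahead of the robot, y to its left, z up, the work surface at z = 0. Lengths are in m, angles in rad, forces in N, time in s.
With the tool pointing down it reaches from about 0.4 to 0.9 m from the base axis. Payload 5.5 kg.
Tool frame: the origin (TCP) lies midway between the tips of the shut fingers; the grasp point (between the pads) lies 19 mm behind it; z points along the fingers, y is the direction in which the jaws open and shut (so a half turn about z gives the same grasp; the last joint's range is limited). The gripper opens to 85 mm and grips with 20 to 120 N. Pads are 22 mm wide; open, the fingers measure 114 mm over their backs; the gripper's body (76 mm by 85 mm) begins 54 mm behind the grasp point. The pads swing forward as they close: fully open they stand 13 mm farther back than shut.
Start: joints at [0.943, 0.501, -0.427, 1.55, 0.221, 1.138, -0.21], TCP at [0.505, -0.409, 0.192] pointing down, gripper open.
Joint ranges: [-2.88, 2.88], [-0.31, 2.03], [-1.54, 1.56], [0.2, 2.42], [-1.41, 4.55], [0.19, 2.02], [-2.57, 2.57]. Speed limits (rad/s): [2.57, 2.57, 3.14, 3.14, 3.14, 3.14, 3.14].

INTERFACE

Orientations are given as a rotation vector (axis times angle).
In Python, from cell import readout, get_image, camera_info, order gives the robot as it stands.
- The arm moves only by the tool arm_command, never from a script. Its argument "steps" is a list of rows, each an object with "fingers": the opening in per cent of the stroke, from 0 (shut) to 100 (fully open); "linear": the shift along the tool's x, y, z in units of 0.3 m (1.0 is 0.3 m), a list of three; "yaw": the turn about the tool's z in units of 45 degrees (1.0 is 45 degrees). In form: [{"fingers": fingers, "linear": [tx, ty, tz], "yaw": yaw}, ...]. A call has 1 to 8 rows; each row is the pose to reach, as a shift and turn from the pose commanded when the call began, along the tool's axes at that moment; what a row does not reach only later rows make up. A row lasts 1/10 s, in which the tool goes at most 50 mm and 8.59 degrees, less where a joint would pass 70% of its speed; a pose out of reach is approached as far as the arm can. A call with a number of a shift or a turn outside -1 to 1 is refused whole. A call with a gripper value outside its range is refused whole. The fingers move at their own pace and stop on an object; the grip force is fixed at half the most. Time passes only in rows, so rows that repeat a pose let the fingers close. It gives the time, the measured TCP pose, the force and the opening at its end, in the units of the state.
- readout.get_obs(): the state, without advancing time (a new reading comes with each control period).
- get_image(name): name is "side" or "top"; returns (picture, depth): 420x560x3 uint8, blue, green, red; 420x560 float32, m along the optical axis (not along the pixel's ray), 0 where there is no reading.
- camera_info(name): a dict with "fx", "fy", "cx", "cy" (pixels), "R" (3x3) and "t" (3): a world point X has camera coordinates R X + t. Camera axes: x right, y down, z forward; pixel columns grow to the right and rows downward; lengths in m; the calibration is good to about 2 mm. A picture is of the moment at which its call begins. camera_info takes no time and is no camera call.
- order.close_job(): hands the job in, once; it reports no verdict.
The state is a dict: "time_s": time; "joint_pos": joint angles; "joint_velocities": joint speeds; "effort": joint torques, N m; "tool_pos": TCP position; "tool_rot": TCP orientation; "wrist_force": force on the tool from outside, world axes, zero at the start; "ft_torque": the same for the moment, N m; "opening": finger opening in m.
Only numpy, scipy, OpenCV 4.12 (cv2) and the standard library are available. Lean on these libraries where they do the work, as an engineer would, in place of code of your own. Each camera call takes 0.05 s, during which the arm holds its last target. There are 200 camera calls.

TASK

On the grey console, turn the big knurled dial by the friction of a fingertip laid lightly on top of it until its white pointer clicks in at the lamp that is lit green, and let go of it. Then, and not before, press the blue start button fully in and come away. Only touch the dial and the button: pick nothing up, and leave the things around the console where they are.

Things in the scene. Friction and masses are not known exactly. Their poses are not given: they have to be found in the camera images.
- console: Fixed flat grey box, 160 mm deep (x), 236 wide (y), 48 high, on the worktop; its position and yaw (up to 20 degrees either way) vary. Origin: middle of its underside; x to its back (away from the robot), y to its left, z up. On its top are the dial, 35 mm left of the middle, four small lamps round the front half of the dial (the robot's side), and the start button at the right.
- dial_axis (a point): Centre of the flat level top of the dial, on its upright axis, 66 mm above the worktop (top of the unpressed dial; the point does not move). The dial is a black disc of 96 mm diameter, too wide to pinch, with ribbed rubber top and rim, standing 15 mm clear of the box. Pressed by 2 to 4 mm some 30 mm from the axis, a fingertip moved in an arc about the axis carries it round without slip.
- dial_carrier (a joint): How far the dial is pressed down against its spring, m: 0 free, stop at 0.005. It takes about 1 N to begin and 2 N more for each mm.
- dial_pointer (a point): A point carried round by the dial, on the line of its white pointer, 62 mm from the axis (14 mm outside the rim) at the level of the dial's top; it stands straight above a lamp when the pointer is at that lamp. The white line itself runs from 18 to 47 mm from the axis.
- dial (a joint): Angle of the dial, rad, growing clockwise seen from above. At the start 0, the pointer towards the console's front (-x, the robot). A click every 0.524 rad (30 degrees): let go, the dial settles into the nearest click, 0, +-0.524 or +-1.047. Turning it takes up to 0.05 N m; stops at +-1.22.
- lamp_green: The lit lamp: a bright green dome, 18 mm diameter, 5 mm high, on top of the console, 62 mm from the dial's axis. Origin: middle of its underside, 48 mm above the worktop. It is in one of four places, one or two clicks either way from the pointer's start (dial = +-0.524 or +-1.047); in the other three are pale grey unlit lamps of the same shape.
- start_button (a joint): Travel of the start button, m: 0 out, 0.006 fully in (pressed downwards, about 5 N when fully in); it springs back when released.
- start_button_top (a point): Centre of the top of the round blue start button (28 mm diameter, grey housing) on top of the console, 113 mm to the right (console's -y) of the dial's axis. It moves down with the button.
- dosing_cup: Loose pale plastic dosing cup, 66 mm diameter, 50 mm high, standing beside the console's right end (button end), about 25 mm off or more. Origin: middle of its underside. Leave it.
- tape_roll: Loose roll of black tape, 58 mm diameter, 19 mm high, lying beside the console's left end, about 20 mm off or more. Origin: middle of its underside. Leave it.
- dropper_bottle: Loose brown dropper bottle, 33 mm diameter, 102 mm high, at the right. Origin: middle of its underside. Leave it.
- tin: Loose grey tin box with a lid, 70 x 114 x 37 mm, at the right. Origin: middle of its underside. Leave it.
- cell: Loose red and white battery, 50 mm long, 15 mm thick, lying at the right, near the front edge. Origin: its underside, middle. Leave it.
- white_peg: Loose white clothes peg, 72 x 15 x 12 mm, lying at the left, nearer the front edge. Origin: its underside, middle. Leave it.
- green_peg: Loose green clothes peg, 72 x 15 x 12 mm, lying at the left, farther back. Origin: its underside, middle. Leave it.
Things that resemble listed ones, but are neither listed nor needed, are in the scene too. What is shaped like the dropper_bottle but turquoise is not meant.

How it is judged:
On the way, in this order (a step that is already met when the one before it is completed fails the run):
1. the dial is clicked in with its pointer at the green lamp and has been let go (horizontal distance between dial_pointer and lamp_green below 0.006 m and velocity of joint dial between -0.1 and 0.1 rad/s and contact force between anything else and dial below 0.2 N), for 0.2 s.
2. the start button is pressed fully in, the dial still at the green lamp (horizontal distance between dial_pointer and lamp_green below 0.006 m and velocity of joint dial between -0.1 and 0.1 rad/s and value of joint start_button above 0.0045 m), for 0.04 s.
At the end, for the whole second after the job is handed in: The dial rests, released, its pointer point within 6 mm (about 5.5 degrees) of the green lamp's centre seen from above; after that the start button was pressed in by 4.5 mm or more and is out again; everything round the console is at rest within 20 mm of where it stood (horizontal distance between dial_pointer and lamp_green below 0.006 m and velocity of joint dial between -0.1 and 0.1 rad/s and value of joint start_button below 0.0015 m and linear speed of each of dosing_cup, tape_roll, dropper_bottle, tin, cell, white_peg, green_peg below 0.03 m/s); the robot touches nothing.
It fails at once if the start button is pressed (more than 2.5 mm) while the dial is not at the green lamp (value of joint start_button above 0.0025 m and horizontal distance between dial_pointer and lamp_green above 0.01 m).
It fails at once if the dial is pressed or squeezed hard (over 40 N) (contact force between the fingers and dial above 40 N).
It fails at once if a thing beside the console is lifted, shoved or knocked more than 20 mm (distance of any of dosing_cup, tape_roll, dropper_bottle, tin, cell, white_peg, green_peg from where it was at the start of the episode above 0.02 m).
It also fails if it takes over 45 s, if anything falls off the work surface, if the arm or the gripper's body presses on something with over 40 N, if the wrist force passes 120 N, or if a joint passes its speed limit or range.

## Working session

There is one attempt and no reset: what is moved stays moved. The work goes in short steps, Python scripts to look and compute and a tool call to move; the robot and the scene stay as the last step left them, time stands still between calls to the robot, and variables do not carry over. Pictures are saved under pics/ and viewed, about 8 in all and at most 12, crops included, and the job is handed in when it is done.

Besides the shell and the picture viewer there is one more tool, called in YAML: its name, and indented under it one key for each argument. arm_command: Moves the arm, as the interface text tells. Shifts and turns lie within -1 to 1; 1 stands for 0.3 m of shift or 45 degrees of turn. Its arguments: {"type":"object","properties":{"steps":{"type":"array"}},"required":["steps"]}

```bash
mkdir -p pics; python3 - <<'E'
from cell import readout, get_image, camera_info
import cv2,numpy as np
for n in("top","side"):
    im,d=get_image(n); cv2.imwrite(f"pics/{n}0.png",im); np.savez(f"{n}0.npz",im=im,d=d)
    c=camera_info(n); print(n,{k:np.round(v,4).tolist() for k,v in c.items()})
o=readout.get_obs(); print({k:np.round(v,3).tolist() for k,v in o.items()})
E
```

```text
top {'fx': 430.0984, 'fy': 430.0984, 'cx': 283.3823, 'cy': 210.2393, 'R': [[0.0131, -0.9997, 0.0193], [-0.9818, -0.0165, -0.1891], [0.1894, -0.0165, -0.9818]], 't': [-0.0389, 0.4947, 1.2937]}
side {'fx': 401.5828, 'fy': 401.5828, 'cx': 281.2988, 'cy': 208.7622, 'R': [[-0.5852, -0.8108, -0.0094], [-0.5304, 0.3915, -0.7519], [0.6134, -0.435, -0.6592]], 't': [0.281, 0.3302, 0.8987]}
{'time_s': 0.1, 'joint_pos': [0.943, 0.502, -0.427, 1.551, 0.221, 1.138, -0.21], 'joint_velocities': [0.001, -0.003, -0.001, -0.001, 0.0, 0.0, -0.0], 'effort': [-0.012, -57.081, -5.839, -28.175, 0.01, 0.006, 0.0], 'tool_pos': [0.505, -0.408, 0.191], 'tool_rot': [-2.834, -1.353, 0.001], 'wrist_force': [-0.131, -0.978, 0.328], 'ft_torque': [-0.03, -0.006, 0.04], 'opening': 0.085}
```

View pics/top0.png

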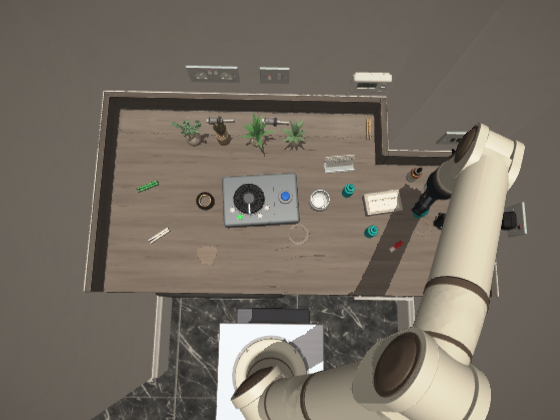

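View pics/side0.png

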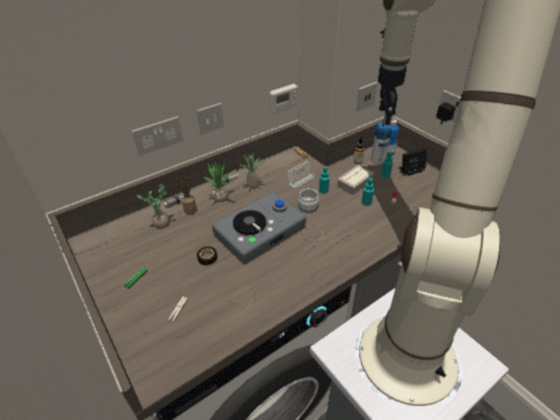

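The top view shows the console with the dial near (249,199), the button near (285,197) and the green lamp near (240,216). In the side view the dial is near (250,222). Next I measure these.

```bash
cat > h.py <<'E'
import cv2,numpy as np
from cell import camera_info
def ray(n,u,v,z):
    c=camera_info(n);R=np.array(c["R"]);t=np.array(c["t"])
    d=R.T@np.array([(u-c["cx"])/c["fx"],(v-c["cy"])/c["fy"],1]);o=-R.T@t
    return o+d*(z-o[2])/d[2]
def proj(n,X):
    c=camera_info(n);p=np.array(c["R"])@X+np.array(c["t"]);return c["fx"]*p[0]/p[2]+c["cx"],c["fy"]*p[1]/p[2]+c["cy"]
def blobs(m,k=3):
    n,_,s,c=cv2.connectedComponentsWithStats(m.astype(np.uint8))
    i=sorted(range(1,n),key=lambda j:-s[j,4])[:k];return [(s[j,4],c[j]) for j in i]
def measure(n,im,box):
    x0,y0,x1,y1=box;h=cv2.cvtColor(im,cv2.COLOR_BGR2HSV);H,S,V=[h[...,k].astype(int) for k in range(3)]
    roi=np.zeros(H.shape,bool);roi[y0:y1,x0:x1]=1
    for nm,m,z in(("blue",(abs(H-112)<14)&(S>130)&(V>60),.058),("green",(abs(H-60)<15)&(S>120)&(V>120),.051),("dark",(V<60),.066),("pale",(S<60)&(V>165),.052)):
        for a,c in blobs(m&roi,3 if nm!="pale" else 6): 
            if a>3: print(n,nm,a,c.round(1),ray(n,*c,z).round(4))
E
python3 - <<'E'
from h import *
for n,b in(("top",(220,172,302,228)),("side",(212,195,308,262))):
    im=np.load(n+"0.npz")["im"]; measure(n,im,b)
    cr=im[b[1]:b[3],b[0]:b[2]]; cv2.imwrite(f"pics/{n}c.png",cv2.resize(cr,None,fx=7,fy=7,interpolation=cv2.INTER_CUBIC))
E
```

```text
top blue 58 [284.9 195.5] [ 0.5401 -0.0353  0.058 ]
top green 15 [239.6 216.4] [0.4729 0.1039 0.051 ]
top dark 514 [248.5 197.5] [0.5301 0.0771 0.066 ]
top dark 35 [262.5 224.5] [0.4463 0.0319 0.066 ]
top dark 15 [238. 226.] [0.4405 0.1065 0.066 ]
top pale 341 [268.9 217.1] [0.4719 0.0131 0.052 ]
top pale 32 [231.8 209.8] [0.4931 0.1285 0.052 ]
top pale 24 [266.1 207.5] [0.5022 0.0224 0.052 ]
top pale 10 [249.  208.5] [0.4981 0.0754 0.052 ]
side blue 49 [279.2 203. ] [ 0.5443 -0.039   0.058 ]
side green 20 [252.  239.1] [0.4706 0.1058 0.051 ]
side dark 646 [261.5 242.8] [0.4308 0.1002 0.066 ]
side dark 537 [248.5 222.5] [0.519  0.0857 0.066 ]
side dark 43 [214.1 255.8] [0.4651 0.2251 0.066 ]
side pale 17 [240.4 238.5] [0.4907 0.1311 0.052 ]
side pale 14 [270.5 221.3] [0.4987 0.0244 0.052 ]
side pale 12 [269.5 229. ] [0.4741 0.0449 0.052 ]
side pale 7 [256.4 226.1] [0.5058 0.0683 0.052 ]
```

View pics/topc.png

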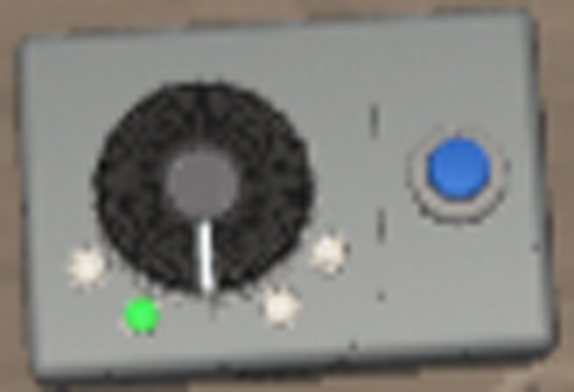

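Lamp spacing and dial-to-button distance match the given sizes. The dial axis is about (0.528, 0.078), the button about (0.541, -0.036) and the console yaw about +5°. Green is one click clockwise (+0.524). Now I approach with the fingers shut.

arm_command:
  steps:
    - {"fingers": 0,"linear": [0.655,-0.428,0],"yaw": 0}
    - {"fingers": 0,"linear": [0.655,-0.428,0],"yaw": 0}
    - {"fingers": 0,"linear": [0.655,-0.428,0],"yaw": 0}
    - {"fingers": 0,"linear": [0.655,-0.428,0],"yaw": 0}
    - {"fingers": 0,"linear": [0.655,-0.428,0],"yaw": 0}
    - {"fingers": 0,"linear": [0.655,-0.428,0],"yaw": 0}

```text
time_s: 0.7
tool_pos: [0.53, -0.1675, 0.1922]
tool_rot: [-2.826, -1.367, -0.002]
wrist_force: [0.9, -0.3, 0.2]
opening: 0.0002
```

arm_command:
  steps:
    - {"fingers": 0,"linear": [0.655,-0.428,0],"yaw": 0}
    - {"fingers": 0,"linear": [0.655,-0.428,0],"yaw": 0}
    - {"fingers": 0,"linear": [0.655,-0.428,0],"yaw": 0}
    - {"fingers": 0,"linear": [0.655,-0.428,0],"yaw": 0}
    - {"fingers": 0,"linear": [0.655,-0.428,0.3],"yaw": 0}
    - {"fingers": 0,"linear": [0.655,-0.428,0.3],"yaw": 0}
    - {"fingers": 0,"linear": [0.655,-0.428,0.3],"yaw": 0}
    - {"fingers": 0,"linear": [0.655,-0.428,0.3],"yaw": 0}

```text
time_s: 1.5
tool_pos: [0.5522, 0.0578, 0.1014]
tool_rot: [-2.834, -1.354, 0.004]
wrist_force: [0.6, -0.1, 0.0]
opening: 0.0002
```

```bash
python3 - <<'E'
from h import *
from cell import get_image,readout
ims=[]
p=readout.get_obs()["tool_pos"];print(p)
for n,b in(("top",(215,160,305,230)),("side",(205,170,310,265))):
    im,_=get_image(n)
    cr=cv2.resize(im[b[1]:b[3],b[0]:b[2]],(400,int(400*(b[3]-b[1])/(b[2]-b[0]))),interpolation=cv2.INTER_CUBIC);s=400/(b[2]-b[0])
    for X,c in((p,(0,0,255)),(np.array([.528,.078,.066]),(0,255,255)),(np.array([.541,-.036,.058]),(255,0,255))):
        u,v=proj(n,np.array(X));cv2.circle(cr,(int((u-b[0]+.5)*s),int((v-b[1]+.5)*s)),3,c,-1)
    ims.append(cv2.copyMakeBorder(cr,0,400-cr.shape[0],0,0,0))
cv2.imwrite("pics/a.png",np.hstack(ims))
E
```

```text
[0.55218257 0.05775241 0.10139505]
```

View pics/a.png

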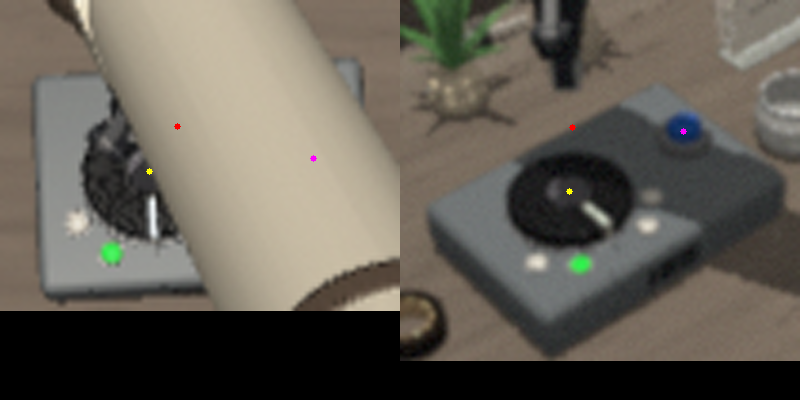

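The projected TCP (red) lies about 10 px below the visible fingertip in the side view. I check that with depth before going down.

```bash
python3 - <<'E'
from h import *
from cell import get_image,readout
n="side";im,d=get_image(n);c=camera_info(n);R=np.array(c["R"]);t=np.array(c["t"])
print(readout.get_obs()["tool_pos"],readout.get_obs()["opening"],readout.get_obs()["joint_velocities"])
v,u=np.mgrid[150:215,225:275];z=d[150:215,225:275]
P=np.stack([(u-c["cx"])/c["fx"]*z,(v-c["cy"])/c["fy"]*z,z],-1)
X=(P-t)@R
for r in range(172,206,2):
    print(r,[f"{x[0]:.3f},{x[1]:.3f},{x[2]:.3f}" for x in X[r-150,18:31:3]])
print(proj(n,readout.get_obs()["tool_pos"]))
E
```

```text
[0.55482127 0.05690455 0.10408785] 0.0002946467508299308 [ 0.0010367  -0.00712439 -0.00196135  0.003812    0.00093102 -0.00431131
 -0.00425556]
172 ['0.522,0.087,0.241', '0.520,0.080,0.239', '0.526,0.067,0.230', '0.530,0.056,0.223', '0.727,-0.071,0.053']
174 ['0.513,0.092,0.242', '0.518,0.081,0.234', '0.538,0.061,0.214', '0.534,0.054,0.213', '0.725,-0.069,0.047']
176 ['0.513,0.093,0.236', '0.511,0.086,0.234', '0.512,0.076,0.229', '0.529,0.057,0.211', '0.722,-0.067,0.041']
178 ['0.507,0.097,0.235', '0.505,0.089,0.233', '0.501,0.083,0.232', '0.546,0.048,0.190', '0.718,-0.064,0.036']
180 ['0.507,0.097,0.229', '0.503,0.091,0.229', '0.508,0.080,0.221', '0.541,0.052,0.188', '0.720,-0.064,0.027']
182 ['0.516,0.093,0.215', '0.514,0.085,0.213', '0.506,0.081,0.216', '0.549,0.047,0.174', '0.722,-0.065,0.017']
184 ['0.535,0.083,0.193', '0.528,0.078,0.194', '0.519,0.074,0.198', '0.546,0.049,0.170', '0.721,-0.064,0.009']
186 ['0.743,-0.029,0.003', '0.546,0.069,0.172', '0.539,0.063,0.174', '0.547,0.049,0.162', '0.728,-0.068,-0.006']
188 ['0.738,-0.026,-0.001', '0.544,0.070,0.167', '0.542,0.062,0.16
[... 341 characters left out ...]
-0.003', '0.696,-0.035,-0.004', '0.689,-0.042,-0.003']
196 ['0.702,-0.004,-0.002', '0.695,-0.011,-0.001', '0.690,-0.020,-0.002', '0.683,-0.027,-0.000', '0.682,-0.038,-0.005']
198 ['0.692,0.002,-0.001', '0.687,-0.006,-0.001', '0.684,-0.015,-0.004', '0.672,-0.020,0.002', '0.671,-0.031,-0.003']
200 ['0.684,0.008,-0.001', '0.677,0.000,-0.000', '0.673,-0.008,-0.001', '0.668,-0.017,-0.003', '0.662,-0.025,-0.002']
202 ['0.675,0.013,-0.001', '0.669,0.005,-0.001', '0.667,-0.005,-0.004', '0.607,0.018,0.048', '0.603,0.010,0.046']
204 ['0.667,0.018,-0.001', '0.659,0.011,0.001', '0.605,0.031,0.047', '0.601,0.023,0.046', '0.596,0.015,0.046']
(np.float64(249.45759265202835), np.float64(201.73117222250323))
```

Depth puts the visible tip about 40 mm higher than the reported TCP, though x and y agree. I'll go down in small steps and judge contact by force.

arm_command:
  steps:
    - {"fingers": 0,"linear": [0,0,0.04],"yaw": 0}
    - {"fingers": 0,"linear": [0,0,0.08],"yaw": 0}
    - {"fingers": 0,"linear": [0,0,0.08],"yaw": 0}
    - {"fingers": 0,"linear": [0,0,0.08],"yaw": 0}

```text
time_s: 2.05
tool_pos: [0.5524, 0.0581, 0.0775]
tool_rot: [-2.835, -1.353, 0.002]
wrist_force: [0.5, 0.3, -0.1]
opening: -0.0002
```

```bash
python3 - <<'E'
from h import *
from cell import get_image,readout
im,_=get_image("side"); o=readout.get_obs();p=o["tool_pos"];print(p,o["wrist_force"])
b=(205,170,310,265);s=5
cr=cv2.resize(im[b[1]:b[3],b[0]:b[2]],None,fx=s,fy=s,interpolation=cv2.INTER_CUBIC)
u,v=proj("side",np.array(p));cv2.circle(cr,(int((u-b[0]+.5)*s),int((v-b[1]+.5)*s)),2,(0,0,255),-1)
cv2.imwrite("pics/b.png",cr)
d=np.load("side0.npz");print(proj("side",np.array([.505,-.408,.191])))
E
```

```text
[0.55273079 0.05839389 0.07787568] [-0.0683318  -1.01244868 -0.07791005]
(np.float64(381.5250161685144), np.float64(131.94952105780138))
```

View pics/b.png

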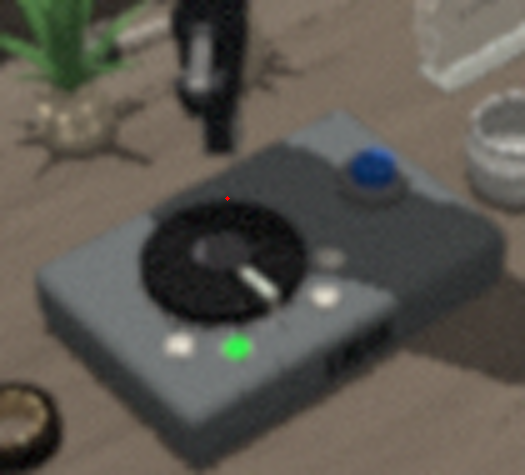

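The tip ends near crop pixel (220,150) and is still well above the dial. The red projected TCP is at (227,198), so the tip really is about 38 mm above the reported point. I continue down in small steps.

arm_command:
  steps:
    - {"fingers": 0,"linear": [0,0,0.013],"yaw": 0}
    - {"fingers": 0,"linear": [0,0,0.027],"yaw": 0}
    - {"fingers": 0,"linear": [0,0,0.035],"yaw": 0}
    - {"fingers": 0,"linear": [0,0,0.035],"yaw": 0}

```text
time_s: 2.5
tool_pos: [0.5525, 0.0584, 0.067]
tool_rot: [-2.835, -1.354, 0.001]
wrist_force: [-0.4, -0.6, 0.9]
opening: 0.0003
```

arm_command:
  steps:
    - {"fingers": 0,"linear": [0,0,0.007],"yaw": 0}
    - {"fingers": 0,"linear": [0,0,0.01],"yaw": 0}
    - {"fingers": 0,"linear": [0,0,0.01],"yaw": 0}

```text
time_s: 2.8
tool_pos: [0.5528, 0.0584, 0.0644]
tool_rot: [-2.835, -1.353, 0.0]
wrist_force: [-0.6, 0.6, -0.4]
opening: 0.0
```

No contact at a reported z of 0.0644, which agrees with the camera. I continue.

arm_command:
  steps:
    - {"fingers": 0,"linear": [0,0,0.02],"yaw": 0}
    - {"fingers": 0,"linear": [0,0,0.04],"yaw": 0}
    - {"fingers": 0,"linear": [0,0,0.05],"yaw": 0}
    - {"fingers": 0,"linear": [0,0,0.05],"yaw": 0}

```text
time_s: 3.2
tool_pos: [0.5522, 0.0583, 0.0487]
tool_rot: [-2.835, -1.353, 0.002]
wrist_force: [0.1, -0.3, 0.0]
opening: 0.0002
```

```bash
python3 - <<'E'
from h import *
from cell import get_image,readout
n="side";im,d=get_image(n);c=camera_info(n);R=np.array(c["R"]);t=np.array(c["t"])
o=readout.get_obs();print(o["tool_pos"],o["wrist_force"])
v,u=np.mgrid[190:230,235:262];z=d[190:230,235:262]
X=(np.stack([(u-c["cx"])/c["fx"]*z,(v-c["cy"])/c["fy"]*z,z],-1)-t)@R
m=(X[...,2]>.075)&(X[...,2]<.13)&(np.hypot(X[...,0]-.55,X[...,1]-.06)<.03)
P=X[m];i=P[:,2].argsort()[:8];print(P[i].round(3))
E
```

```text
[0.55249155 0.05841777 0.04906988] [ 0.20133993 -0.23247456  0.19512911]
[[0.543 0.054 0.087]
 [0.544 0.057 0.088]
 [0.551 0.069 0.089]
 [0.543 0.057 0.092]
 [0.552 0.071 0.093]
 [0.54  0.062 0.094]
 [0.54  0.055 0.094]
 [0.541 0.064 0.094]]
```

arm_command:
  steps:
    - {"fingers": 0,"linear": [0,0,0.02],"yaw": 0}
    - {"fingers": 0,"linear": [0,0,0.04],"yaw": 0}
    - {"fingers": 0,"linear": [0,0,0.05],"yaw": 0}
    - {"fingers": 0,"linear": [0,0,0.05],"yaw": 0}

```text
time_s: 3.65
tool_pos: [0.5523, 0.0583, 0.0338]
tool_rot: [-2.835, -1.353, 0.002]
wrist_force: [0.2, -0.3, 0.3]
opening: -0.0001
```

arm_command:
  steps:
    - {"fingers": 0,"linear": [0,0,0.007],"yaw": 0}
    - {"fingers": 0,"linear": [0,0,0.01],"yaw": 0}
    - {"fingers": 0,"linear": [0,0,0.01],"yaw": 0}

```text
time_s: 3.95
tool_pos: [0.5529, 0.0584, 0.0315]
tool_rot: [2.835, 1.353, 0.0]
wrist_force: [-0.2, -0.8, -0.2]
opening: 0.0
```

arm_command:
  steps:
    - {"fingers": 0,"linear": [0,0,0.005],"yaw": 0}
    - {"fingers": 0,"linear": [0,0,0.007],"yaw": 0}
    - {"fingers": 0,"linear": [0,0,0.007],"yaw": 0}

```text
time_s: 4.25
tool_pos: [0.5528, 0.0583, 0.0294]
tool_rot: [2.835, 1.353, -0.0]
wrist_force: [-0.3, 0.7, 0.8]
opening: -0.0002
```

arm_command:
  steps:
    - {"fingers": 0,"linear": [0,0,0.005],"yaw": 0}
    - {"fingers": 0,"linear": [0,0,0.007],"yaw": 0}
    - {"fingers": 0,"linear": [0,0,0.007],"yaw": 0}

```text
time_s: 4.55
tool_pos: [0.5528, 0.0584, 0.0272]
tool_rot: [-2.835, -1.354, 0.0]
wrist_force: [-0.9, -0.0, -0.0]
opening: -0.0002
```

arm_command:
  steps:
    - {"fingers": 0,"linear": [0,0,0.003],"yaw": 0}
    - {"fingers": 0,"linear": [0,0,0.003],"yaw": 0}
    - {"fingers": 0,"linear": [0,0,0.003],"yaw": 0}

```text
time_s: 4.85
tool_pos: [0.553, 0.0584, 0.0265]
tool_rot: [2.835, 1.354, 0.0]
wrist_force: [0.7, -0.6, 2.0]
opening: 0.0002
```

arm_command:
  steps:
    - {"fingers": 0,"linear": [0,0,0.003],"yaw": 0}
    - {"fingers": 0,"linear": [0,0,0.006],"yaw": 0}
    - {"fingers": 0,"linear": [0,0,0.006],"yaw": 0}

```text
time_s: 5.15
tool_pos: [0.5531, 0.0585, 0.0248]
tool_rot: [2.835, 1.354, 0.001]
wrist_force: [-0.7, 0.0, 5.2]
opening: 0.0005
```

About 5 N, which is roughly 2 mm of press. Now the clockwise arc, turning the tool along with it.

arm_command:
  steps:
    - {"fingers": 0,"linear": [-0.0074,-0.0003,0.002],"yaw": 0.089}
    - {"fingers": 0,"linear": [-0.0147,-0.001,0.002],"yaw": 0.178}
    - {"fingers": 0,"linear": [-0.022,-0.0023,0.002],"yaw": 0.267}
    - {"fingers": 0,"linear": [-0.0291,-0.0041,0.002],"yaw": 0.356}
    - {"fingers": 0,"linear": [-0.0362,-0.0064,0.002],"yaw": 0.444}
    - {"fingers": 0,"linear": [-0.043,-0.0091,0.002],"yaw": 0.533}
    - {"fingers": 0,"linear": [-0.0496,-0.0124,0.002],"yaw": 0.622}
    - {"fingers": 0,"linear": [-0.056,-0.0161,0.002],"yaw": 0.711}

```text
time_s: 5.95
tool_pos: [0.5397, 0.0487, 0.0247]
tool_rot: [-3.099, -0.515, -0.004]
wrist_force: [0.3, 0.3, 4.8]
opening: -0.0001
```

```bash
cat > look.py <<'E'
import sys
from h import *
from cell import get_image,readout
im,_=get_image("side");o=readout.get_obs();print(o["tool_pos"],o["wrist_force"],o["joint_pos"][6])
cv2.imwrite(sys.argv[1],cv2.resize(im[170:265,205:310],None,fx=5,fy=5,interpolation=cv2.INTER_CUBIC))
h=cv2.cvtColor(im,cv2.COLOR_BGR2HSV);c=np.array(proj("side",np.array([.528,.078,.066])))
m=(h[...,1]<70)&(h[...,2]>140);vv,uu=np.nonzero(m[195:262,205:310])
P=np.array([ray("side",u+205,v+195,.066)[:2]-[.528,.078] for u,v in zip(uu,vv)])
r=np.hypot(*P.T);k=(r>.018)&(r<.047);mean=P[k].mean(0)
print("pointer",k.sum(),mean,"clockwise from -x deg",np.degrees(np.arctan2(mean[1],-mean[0])))
E
python3 look.py pics/c.png
```

```text
[0.5393718  0.04860922 0.02467983] [-0.16926073  1.41174388  4.91677827] -1.63428349387432
pointer 16 [-0.03057453  0.0165387 ] clockwise from -x deg 28.41030542221537
```

View pics/c.png

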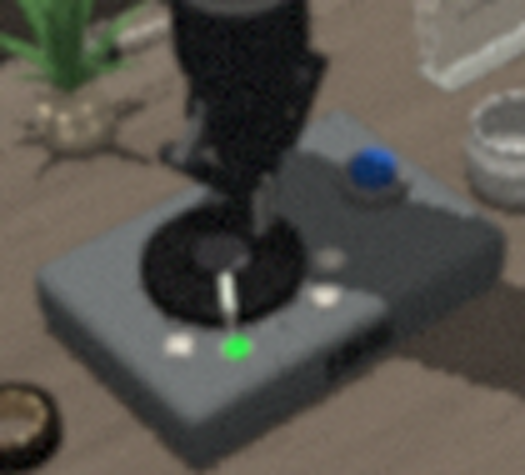

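The pointer, from (225,275) to (232,325) in the crop, aims at the green lamp at (237,347). I lift straight off and let it settle.

arm_command:
  steps:
    - {"fingers": 0,"linear": [0,0,-0.02],"yaw": 0}
    - {"fingers": 0,"linear": [0,0,-0.1],"yaw": 0}
    - {"fingers": 0,"linear": [0,0,-0.2],"yaw": 0}
    - {"fingers": 0,"linear": [0,0,-0.2],"yaw": 0}
    - {"fingers": 0,"linear": [0,0,-0.2],"yaw": 0}

```text
time_s: 6.5
tool_pos: [0.5389, 0.0482, 0.0845]
tool_rot: [3.098, 0.521, 0.002]
wrist_force: [0.6, -0.4, -0.9]
opening: 0.0001
```

```bash
python3 look.py pics/d.png; python3 - <<'E'
from h import *
from cell import get_image
im,_=get_image("side");measure("side",im,(212,195,308,262))
print([ (ray("side",252,239.1,.051)[:2]-[.528,.078])])
E
```

```text
[0.53797841 0.0480279  0.08361867] [-0.61171835 -0.32844596 -0.56707795] -1.5836678562406779
pointer 16 [-0.02843123  0.01393457] clockwise from -x deg 26.110167093752903
side blue 50 [279.3 203.3] [ 0.5431 -0.0386  0.058 ]
side green 20 [252.  239.1] [0.4706 0.1058 0.051 ]
side dark 662 [264.  241.4] [0.4311 0.0918 0.066 ]
side dark 629 [249.4 221.4] [0.5211 0.0812 0.066 ]
side dark 43 [214.1 255.8] [0.4651 0.2251 0.066 ]
side pale 18 [240.2 238.5] [0.491  0.1313 0.052 ]
side pale 12 [269.5 229. ] [0.4741 0.0449 0.052 ]
side pale 9 [250.4 227.7] [0.5107 0.0854 0.052 ]
[array([-0.05733396,  0.02789853])]
```

View pics/d.png

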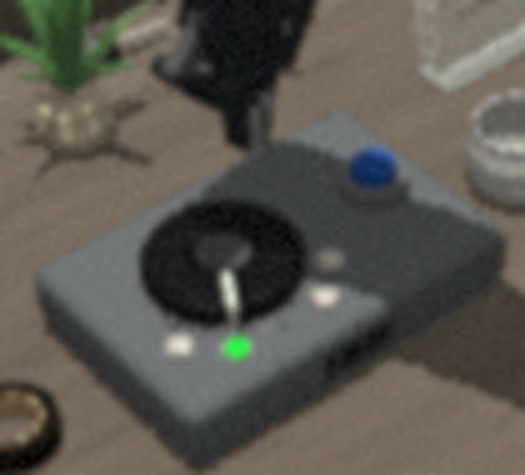

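Released: pointer bearing 26.1° against the lamp's 26.0°, so it is clicked in. Now to the button at about (0.5415, -0.037).

arm_command:
  steps:
    - {"fingers": 0,"linear": [-0.083,0.271,0],"yaw": 0}
    - {"fingers": 0,"linear": [-0.083,0.271,0],"yaw": 0}
    - {"fingers": 0,"linear": [-0.083,0.271,0],"yaw": 0}
    - {"fingers": 0,"linear": [-0.083,0.271,0.08],"yaw": 0}
    - {"fingers": 0,"linear": [-0.083,0.271,0.14],"yaw": 0}
    - {"fingers": 0,"linear": [-0.083,0.271,0.14],"yaw": 0}
    - {"fingers": 0,"linear": [-0.083,0.271,0.14],"yaw": 0}

```text
time_s: 7.3
tool_pos: [0.5406, -0.0359, 0.0413]
tool_rot: [-3.097, -0.521, 0.003]
wrist_force: [-0.6, 0.1, 0.3]
opening: -0.0004
```

```bash
python3 look.py pics/e.png
```

```text
[ 0.54146789 -0.03598492  0.04201426] [ 0.18585843 -0.3526459   0.36553784] -1.4475328494236743
pointer 16 [-0.02843123  0.01393457] clockwise from -x deg 26.110167093752903
```

View pics/e.png

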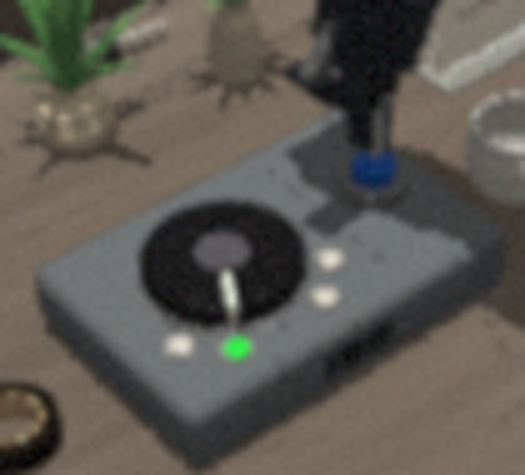

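The tip is centred over the button, which is at (373,170). I press down in steps, watching the force.

arm_command:
  steps:
    - {"fingers": 0,"linear": [0,0,0.02],"yaw": 0}
    - {"fingers": 0,"linear": [0,0,0.04],"yaw": 0}
    - {"fingers": 0,"linear": [0,0,0.05],"yaw": 0}
    - {"fingers": 0,"linear": [0,0,0.05],"yaw": 0}

```text
time_s: 7.75
tool_pos: [0.5424, -0.0365, 0.0273]
tool_rot: [3.098, 0.52, 0.002]
wrist_force: [0.6, 0.9, 4.7]
opening: -0.0003
```

arm_command:
  steps:
    - {"fingers": 0,"linear": [0,0,0.01],"yaw": 0}
    - {"fingers": 0,"linear": [0,0,0.014],"yaw": 0}
    - {"fingers": 0,"linear": [0,0,0.014],"yaw": 0}

```text
time_s: 8.05
tool_pos: [0.5426, -0.0366, 0.0255]
tool_rot: [3.097, 0.52, 0.002]
wrist_force: [-6.0, 0.7, 23.1]
opening: -0.0001
```

23 N is well over the 5 N needed, so the button is on its stop. I come away, straight up first.

arm_command:
  steps:
    - {"fingers": 0,"linear": [0,0,-0.05],"yaw": 0}
    - {"fingers": 0,"linear": [0,0,-0.2],"yaw": 0}
    - {"fingers": 0,"linear": [0,0,-0.4],"yaw": 0}
    - {"fingers": 0,"linear": [0,0,-0.4],"yaw": 0}
    - {"fingers": 0,"linear": [0,0,-0.4],"yaw": 0}
    - {"fingers": 0,"linear": [0,0,-0.4],"yaw": 0}

```text
time_s: 8.65
tool_pos: [0.5404, -0.0369, 0.1418]
tool_rot: [-3.098, -0.519, 0.003]
wrist_force: [-0.1, 0.4, -0.7]
opening: 0.0001
```

```bash
python3 look.py pics/f.png; python3 - <<'E'
from h import *
from cell import get_image
im,d=get_image("side");z=np.load("side0.npz");measure("side",im,(212,195,308,262))
print("depth at button before/after",np.median(z["d"][201:206,277:282]),np.median(d[201:206,277:282]))
E
```

```text
[ 0.53983198 -0.03679949  0.14105569] [-0.43805596 -0.46256991 -0.80817019] -1.3803853960502133
pointer 16 [-0.02843123  0.01393457] clockwise from -x deg 26.110167093752903
side blue 53 [279.2 203.1] [ 0.5438 -0.0387  0.058 ]
side green 20 [252.  239.1] [0.4706 0.1058 0.051 ]
side dark 649 [262.8 242. ] [0.4313 0.0958 0.066 ]
side dark 529 [249.  222.4] [0.5186 0.0843 0.066 ]
side dark 43 [214.1 255.8] [0.4651 0.2251 0.066 ]
side pale 18 [240.2 238.5] [0.491  0.1313 0.052 ]
side pale 14 [270.5 221.3] [0.4987 0.0244 0.052 ]
side pale 12 [269.5 229. ] [0.4741 0.0449 0.052 ]
side pale 10 [250.4 227.9] [0.5099 0.086  0.052 ]
depth at button before/after 1.1933404 1.192235
```

View pics/f.png

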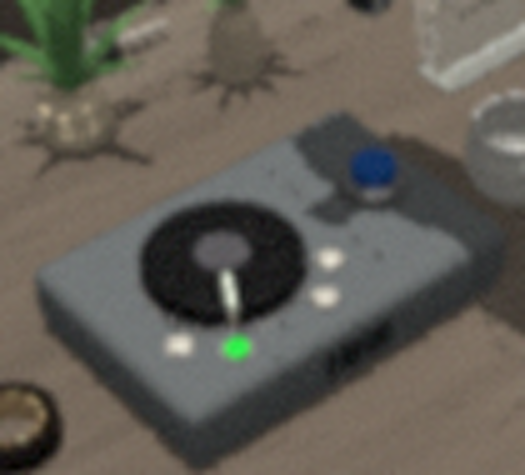

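The pointer is still at green (232,320 → 237,347), the button is out again, and the cup and tape have not moved. I hand in.

```bash
python3 -c "
from cell import order; print(order.close_job())"
```

```text
the job is handed in; nothing more can be done
None
```

I turned the dial one click clockwise with a light fingertip (about 5 N) to the green lamp and let go. Then I pressed the start button to its stop, came away and handed the job in at about 9 s of robot time. The hand-in reports no verdict.

**Last checks**
- **Dial:** after release and again after the button press, the pointer bearing was 26.1° and the green lamp's 26.0°.
- **Button:** force rose from 4.7 N to 23 N over the last 2 mm, which I took as fully in. I did not see its travel directly. Afterwards its depth in the side view was within about 1 mm of the start, so it is out again.
- **Surroundings:** the dosing cup and tape roll look unmoved in the side view. I did not re-measure the other loose things, but the tool stayed well away from them.
- **Robot:** the gripper is clear of everything.

**Disagreement:** the reported TCP height did not match the cameras. The visible fingertip was about 38 mm higher than reported, and the dial was first felt at a reported z of about 0.027 m instead of 0.066 m. I relied on camera depth and felt for contact by force.

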